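Press the label holder home on the parts bin

TASK

One of the three blue parts bins has no yellow label holder on its front rail. Take the spare holder out of its grey stand, push its tongue down behind that bin's metal lip, label in front, against the springy red strip until the holder is fully home with its flange down on the lip, and finish still holding it pressed there, because the spring lifts it again if you let go. Do not force it, and leave the other things on the bench where they are.

Things in the scene. Friction and masses are not known exactly. Their poses are not given: they have to be found in the camera images.
- holder: Loose yellow plastic label holder, 60 g, upright in the stand at first. Origin: tongue's mid plane, underside of the flange (seating plane). x to its back, -x to the label side, z up. Tongue 5 mm thick, 70 wide, z 0 to -40 mm, the last 7 mm only 3 mm thick. Flange x -22 to 2.5, z 0 to 4 mm. Label face in front: x -22 to -19 mm, down to z -32. Grip tab: see point grip.
- grip (a point): Point in the holder's grip tab (14 mm thick in x, 30 wide, orange ribs, from flange to 54 mm above the holder's origin), 8 mm in front of and 34 mm above the origin. Good TCP place, fingers closing across the 14 mm from above: the tips then clear flange and bin rim.
- foot (a point): Middle of the tongue's lower end, 40 mm below the holder's origin.
- stand: Grey slotted stand, fixed, 70 x 90 mm, 52 mm high. Origin under its slot, same axes as the waiting holder. The tongue hangs in a 7 mm wide slot, flange resting on the two walls; lift straight up at least 45 mm to clear it.
- bay_blank: Blue bin without label holder (100 mm wide in y, 83 high, white balls), fixed on the rack; the three bins stand in any order, 115 mm apart. Origin at its underside; x to its back, -x to the front, z up. Aluminium front lip 5 mm thick, top at z 75 mm. Channel behind it: x -64.5 (lip) to -55.5 mm (bin wall, 8 mm higher than the lip), 9 mm wide, 92 mm long.
- mouth (a point): Middle of the channel's mouth on the blank bin, level with the lip's top. Bin axes. With the holder fully home, the holder's origin and axes coincide with this point and these axes (within the play of 2 mm in x and about 10 mm in y).
- strip (a joint): Red spring strip in the blank bin's channel, 80 mm long, top 31 mm below the lip's top when free. Value: m pressed down: 0 free, 0.009 with the flange down on the lip, which stops it hard. It pushes up with 3 N when first touched, 8.5 N at home, and lifts the holder again when let go.
- bay_caps: Another blue bin, fixed, with copper-coloured cylinders and a yellow label holder already on it (its grip tab stands 129 mm above the bin's underside). Origin at its underside.
- bay_chips: Another blue bin, fixed, with black blocks and a yellow label holder already on it. Origin at its underside.
- rack: Low grey base plate, fixed, 170 x 370 x 12 mm, that carries the three bins. Origin at its underside.
- jar: Bystander: closed jar, 60 mm across, 85 mm high. Origin at its underside.
- spool: Bystander: blue empty reel, 60 mm across, 45 mm high, standing on end. Origin at its underside.
- board: Bystander: green circuit board with parts, 100 x 150 mm, 36 mm high. Origin at its underside.
- heatsink: Bystander: finned aluminium heat sink, 60 x 80 x 36 mm. Origin at its underside.
- driver: Bystander: screwdriver lying on the bench.
- dustbrush: Bystander: brush lying on the bench.
Not all that is in view belongs to the job. What is shaped like the stand but green, pink or turquoise is not meant.

How it is judged:
By the outcome, as a careful person would: the job done as asked, in the order asked, and still so for the second after the job is handed in, while the arm keeps its last pose, push and grip.
It also fails if it takes over 45 s, if anything falls off the work surface, if the arm or the gripper's body presses on something with over 40 N, if the wrist force passes 120 N, or if a joint passes its speed limit or range.

ROBOT

A 7-joint arm with a two-finger parallel gripper is mounted at the origin on the work surface. World frame = base frame: x ahead of the robot, y to its left, z up, the work surface at z = 0. Lengths are in m, angles in rad, forces in N, time in s.
With the tool pointing down it reaches from about 0.4 to 0.85 m from the base axis. Payload 10.4 kg.
Tool frame: the origin (TCP) lies between the finger pads, 19 mm behind the fingertips; this is the grasp point; z points along the fingers, y is the line along which they close (so a half turn about z gives the same grasp; the last joint's range is limited). The gripper opens to 85 mm and grips with 20 to 120 N. Pads are 22 mm wide; open, the fingers measure 114 mm over their backs; the gripper's body (76 mm by 85 mm) begins 54 mm behind the grasp point. The pads swing forward as they close: fully open they stand 13 mm farther back than shut.
Start: joints at [-1.256, 0.332, -0.065, 1.46, 0.022, 1.35, -0.088], TCP at [0.207, 0.59, 0.25] pointing down, gripper open.
Joint ranges: [-2.6, 2.6], [-0.5, 2.12], [-1.47, 1.34], [0.16, 2.42], [-1.27, 4.41], [0.06, 2.06], [-2.6, 2.6]. Speed limits (rad/s): [2.22, 2.22, 2.79, 2.79, 3.14, 3.14, 3.14].

INTERFACE

Orientations are given as a unit quaternion [x, y, z, w].
In Python, from workcell import status, viewer, manip gives the robot as it stands.
- The arm moves only by the tool play_rows, never from a script. Its argument "plan" is one flat list of numbers, 7 for each row, row after row: the turn, a rotation vector about the tool's x, y, z in degrees, then the shift along the tool's x, y, z in m, then the opening, from 0 (shut) to 1 (fully open). In form: [ax, ay, az, dx, dy, dz, grip, ax, ay, az, dx, dy, dz, grip, ...]. A call has 1 to 20 rows; each row is the pose to reach, as a shift and turn from the pose commanded when the call began, along the tool's axes at that moment; what a row does not reach only later rows make up. A row lasts 1/8 s, in which the tool goes at most 62.5 mm and 10.7 degrees, less where a joint would pass 70% of its speed; a pose out of reach is approached as far as the arm can. A call with a gripper value outside its range is refused whole. The fingers move at their own pace and stop on an object; "squeeze" is the grip in N (left out, the last holds). Time passes only in rows, so rows that repeat a pose let the fingers close. It gives the time, the measured TCP pose, the force, the opening and the grip force at its end, in the units of the state.
- status.get_obs(): the state, without advancing time (a new reading comes with each control period).
- viewer.camera(name): name is "scene" or "top" or "wrist"; returns the picture (480x640x3 uint8, red, green, blue); there is no depth.
- viewer.camera_model(name): a dict with "fx", "fy", "cx", "cy" (pixels), "R" (3x3) and "t" (3): a world point X has camera coordinates R X + t. Camera axes: x right, y down, z forward; pixel columns grow to the right and rows downward; lengths in m; the calibration is good to about 2 mm. The wrist camera is an equidistant fisheye: a pixel r from the principal point sees the ray r / f radians off the axis. A picture is of the moment at which its call begins: read the wrist's pose just before it. camera_model takes no time and is no camera call; for the wrist camera it gives the pose at the moment of the call.
- manip.hand_in(): hands the job in; it is judged then, once.
The state is a dict: "clock": time; "joint_pos": joint angles; "joint_velocities": joint speeds; "tau": joint torques, N m; "position": TCP position; "ee_rot": TCP orientation; "ft_force": force on the tool from outside, world axes, zero at the start; "torque": the same for the moment, N m; "grip_width": opening from 0.0 (shut) to 1.0 (fully open); "grasp_force": force on a finger pad.
Only numpy, scipy, OpenCV 4.12 (cv2) and the standard library are available. Lean on these libraries where they do the work, as an engineer would, in place of code of your own. Each camera call takes 0.05 s, during which the arm holds its last target. There are 200 camera calls.

## Working session

There is one attempt and no reset: what is moved stays moved. The work goes in short steps, Python scripts to look and compute and a tool call to move; the robot and the scene stay as the last step left them, time stands still between calls to the robot, and variables do not carry over. Pictures are saved under pics/ and viewed, at most 10 in all, crops included, and the job is handed in when it is done.

Besides the shell and the picture viewer there is one more tool, called after ">>>" as name(argument=value, ...) on one line, values as JSON. play_rows: Moves the arm, as the interface text tells. Its arguments: {"type":"object","properties":{"plan":{"type":"array","items":{"type":"number"}},"squeeze":{"type":"number"}},"required":["plan"]}

```bash
mkdir -p pics; python3 - <<'E'
from workcell import status, viewer
import cv2,numpy as np
o=status.get_obs(); print({k:np.round(v,3) for k,v in o.items()})
ims=[]
for n in("scene","top","wrist"):
    m=viewer.camera_model(n); print(n,{k:np.round(v,3).tolist() for k,v in m.items()})
    im=viewer.camera(n)[:,:,::-1]; cv2.imwrite(f"pics/{n}0.png",im)
E
```

```text
{'clock': np.float64(0.0), 'joint_pos': array([-1.256,  0.333, -0.065,  1.461,  0.022,  1.35 , -0.089]), 'joint_velocities': array([ 0.001,  0.   ,  0.002, -0.   ,  0.001, -0.001,  0.   ]), 'tau': array([ 0.0000e+00, -6.2545e+01,  4.9000e-02, -3.9159e+01,  1.6000e-02,
        1.0000e-02, -0.0000e+00]), 'position': array([0.207, 0.589, 0.249]), 'ee_rot': array([ 0.168,  0.986, -0.001, -0.   ]), 'ft_force': array([ 0.823,  0.266, -0.228]), 'torque': array([0.01 , 0.054, 0.016]), 'grasp_force': np.float64(0.0), 'grip_width': np.float64(1.003)}
scene {'fx': 523.239, 'fy': 523.239, 'cx': 315.716, 'cy': 242.607, 'R': [[0.077, 0.997, -0.008], [0.749, -0.064, -0.659], [-0.658, 0.045, -0.752]], 't': [-0.038, -0.313, 1.695]}
top {'fx': 565.808, 'fy': 565.808, 'cx': 315.406, 'cy': 239.398, 'R': [[0.019, -1.0, 0.015], [-0.997, -0.02, -0.069], [0.069, -0.013, -0.998]], 't': [-0.015, 0.503, 1.682]}
wrist {'fx': 371.648, 'fy': 371.648, 'cx': 320.464, 'cy': 238.374, 'R': [[0.331, 0.943, -0.001], [0.898, -0.315, 0.306], [0.288, -0.103, -0.952]], 't': [-0.624, -0.04, 0.38]}
```

View pics/scene0.png

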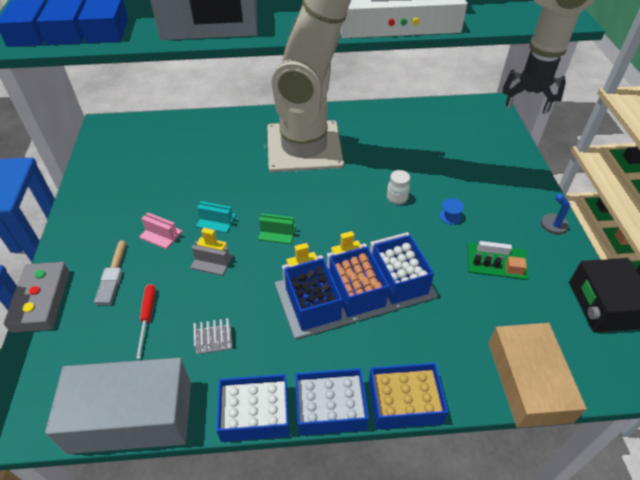

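View pics/top0.png

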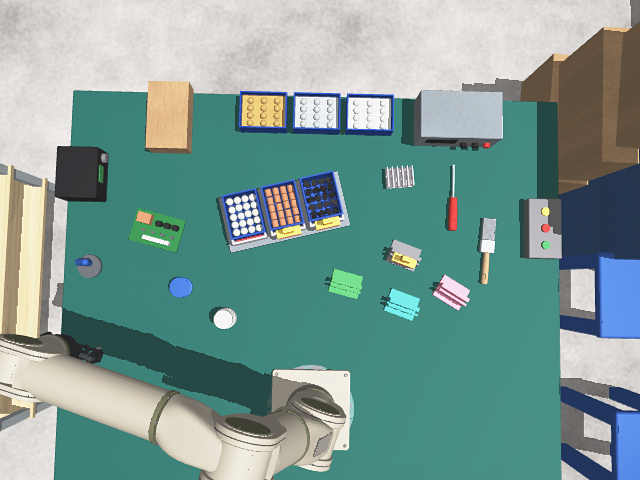

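The scene view shows the grey stand with the spare holder at (210,250), and the rack with bins of black blocks (315,290), copper cylinders (360,275) and white balls (403,262). The white-ball bin has no yellow tab. In the top view these are at (404,254), (322,197), (283,208) and (242,215).
Could be mistaken for the holder (top pixels): holders already on bins at (290,232) and (325,222). For the stand: green (346,282), turquoise (402,303), pink (452,292). For the bin: the loose boxes along the far edge at (263,110), (317,112) and (370,114). By the description I choose holder (404,254) and bin (242,215), and will check them in one crop.

```bash
cat > h.py <<'E'
import cv2,numpy as np
from workcell import status, viewer
from scipy.spatial.transform import Rotation as Ro
def ray(m,u,v,fish=False):
    R,t=np.array(m["R"]),np.array(m["t"])
    a=np.array([(u-m["cx"])/m["fx"],(v-m["cy"])/m["fy"]])
    if fish:
        r=np.linalg.norm(a); d=np.r_[a/r*np.sin(r),np.cos(r)] if r>1e-9 else np.array([0,0,1.])
    else: d=np.r_[a,1]
    return -R.T@t, R.T@d
def onz(m,u,v,z,fish=False):
    c,d=ray(m,u,v,fish); return c+d*(z-c[2])/d[2]
def tri(rays):
    A=sum(np.eye(3)-np.outer(d,d)/(d@d) for c,d in rays); b=sum((np.eye(3)-np.outer(d,d)/(d@d))@c for c,d in rays)
    return np.linalg.solve(A,b)
def proj(m,X,fish=False):
    p=np.array(m["R"])@X+np.array(m["t"])
    if fish:
        r=np.hypot(p[0],p[1]); th=np.arctan2(r,p[2]); return np.array([m["cx"]+m["fx"]*th*p[0]/r,m["cy"]+m["fy"]*th*p[1]/r])
    return np.array([m["cx"]+m["fx"]*p[0]/p[2],m["cy"]+m["fy"]*p[1]/p[2]])
def blobs(im,lo,hi,amin=20): # HSV mask on rgb picture
    k=cv2.inRange(cv2.cvtColor(im,cv2.COLOR_RGB2HSV),lo,hi)
    n,l,s,c=cv2.connectedComponentsWithStats(k)
    return k,l,[(i,s[i].tolist(),c[i].round(1).tolist()) for i in range(1,n) if s[i,4]>=amin]
E
python3 - <<'E'
from h import *
im=cv2.imread("pics/top0.png"); sc=cv2.imread("pics/scene0.png")
a=cv2.resize(im[225:285,375:435],(400,400),interpolation=3); b=cv2.resize(im[165:255,210:360],(667,400),interpolation=3)[:,:400]
cv2.imwrite("pics/crop1.png",np.hstack([a,b]))
T=viewer.camera_model("top");S=viewer.camera_model("scene")
for n,i,m in(("top",im,T),("scene",sc,S)):
    k,l,bl=blobs(i[:,:,::-1].copy(),(20,140,110),(32,255,255)); print(n,[(x[1],x[2]) for x in bl])
    
for uv,z in(((404,254),.09),((242,215),.09),((231,239),.087),((290,232),.14),((325,222),.14)): print(uv,onz(T,*uv,z).round(3))
E
```

```text
top [([317, 219, 9, 7, 34], [320.5, 222.6]), ([276, 228, 11, 7, 29], [280.9, 231.2]), ([394, 255, 14, 8, 54], [399.1, 258.1])]
scene [([413, 18, 6, 7, 32], [415.4, 20.7]), ([197, 229, 29, 21, 333], [210.2, 240.1]), ([332, 232, 28, 22, 314], [346.0, 242.9]), ([287, 244, 29, 22, 323], [301.0, 254.8]), ([22, 303, 12, 9, 84], [27.6, 306.9]), ([376, 372, 64, 42, 2130], [406.7, 392.5])]
(404, 254) [ 0.461 -0.26   0.09 ]
(242, 215) [0.565 0.208 0.09 ]
(231, 239) [0.495 0.238 0.087]
(290, 232) [0.514 0.067 0.14 ]
(325, 222) [ 0.544 -0.03   0.14 ]
```

View pics/crop1.png

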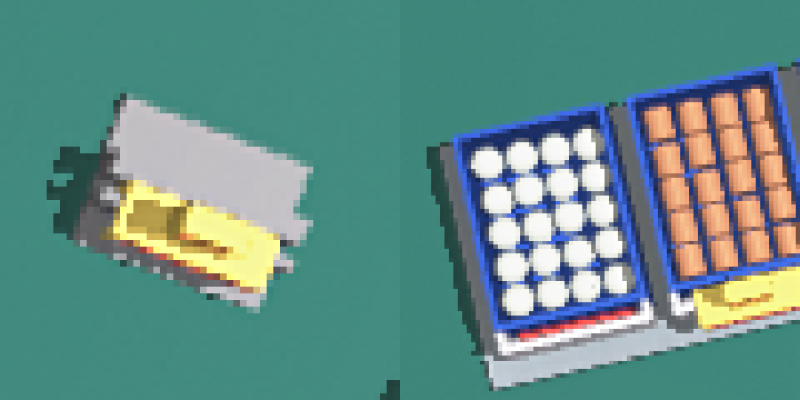

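The crop confirms both: the yellow holder sits in the grey stand, label side toward the robot, and the white-ball bin has an empty lip with the red strip showing behind it. I'll hover over the bin first for a close look.

>>> play_rows(plan=[0,0,20,-0.13,-0.08,0,1,0,0,40,-0.26,-0.16,0,1,0,0,58,-0.395,-0.243,0,1,0,0,58,-0.395,-0.243,0,1,0,0,58,-0.395,-0.243,0,1,0,0,58,-0.395,-0.243,0,1,0,0,58,-0.395,-0.243,0,1,0,0,58,-0.395,-0.243,0,1,0,0,58,-0.395,-0.243,0,1,0,0,58,-0.395,-0.243,0,1,0,0,58,-0.395,-0.243,0,1,0,0,58,-0.395,-0.243,0,1], squeeze=40)

```text
clock: 1.65
position: [0.4988, 0.2304, 0.25]
ee_rot: [0.624, 0.781, 0.0, -0.0]
ft_force: [-0.3, 0.0, 0.5]
grip_width: 0.999
grasp_force: 0.0
```

```bash
cat > snap.py <<'E'
import sys,json
from h import *
n=sys.argv[1]; o=status.get_obs(); m=viewer.camera_model("wrist"); im=viewer.camera("wrist")
cv2.imwrite(f"pics/{n}.png",im[:,:,::-1]); json.dump({k:np.array(v).tolist() for k,v in {**m,"pos":o["position"],"q":o["ee_rot"]}.items()},open(f"pics/{n}.json","w"))
print(o["position"].round(4),Ro.from_quat(o["ee_rot"]).as_matrix().round(3).tolist(),o["joint_pos"].round(2),o["clock"],o["ft_force"].round(2))
E
python3 snap.py bin1
```

```text
[0.4988 0.2304 0.25  ] [[-0.221, 0.975, -0.0], [0.975, 0.221, 0.0], [0.0, -0.0, -1.0]] [-0.81  0.16  0.33  1.68 -0.05  1.31 -0.25] 1.65 [-0.27  0.02  0.46]
```

View pics/bin1.png

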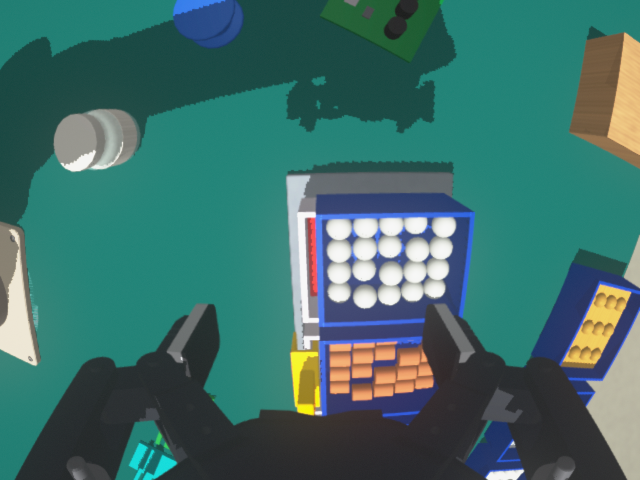

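The wrist picture shows the blank bin's lip as a white frame at columns 299–306, with the red strip at (313,217–297), the blue bin wall from column 317, and the neighbouring holder at (305,380). I'll measure edges there.

```bash
python3 - <<'E'
from h import *; import json
im=cv2.imread("pics/bin1.png")[:,:,::-1].copy(); m=json.load(open("pics/bin1.json"))
for r in(225,240,255,270,285): print(r,[tuple(map(int,x)) for x in im[r,294:324]] if r==255 else ''.join('R' if x[0]>120 and x[1]<90 else 'B' if x[2]>x[0]+40 else 'W' if x.min()>200 else 'g' for x in im[r,290:326].astype(int)))
for c in(303,309,313): print(c,[(i,tuple(map(int,im[i,c]))) for i in list(range(205,222))+list(range(292,300))+list(range(330,352))])
E
```

```text
225 gggggggWWWWWWWWgggRRRRRRRgBBBBBBBBBB
240 ggggggggWWWWWWWWggRRRRRRRgBBBBBBBBBB
255 [(195, 205, 213), (195, 205, 213), (195, 204, 213), (194, 204, 212), (202, 209, 216), (236, 235, 239), (246, 246, 246), (247, 247, 247), (247, 247, 247), (247, 247, 247), (247, 247, 247), (244, 241, 244), (158, 153, 159), (131, 123, 128), (134, 108, 111), (156, 77, 79), (161, 71, 74), (167, 71, 74), (194, 74, 76), (243, 83, 82), (246, 89, 88), (241, 87, 103), (181, 108, 191), (104, 134, 238), (89, 136, 239), (89, 136, 239), (89, 136, 239), (88, 133, 237), (80, 109, 201), (71, 87, 150)]
270 BggggggggWWWWWWWWggRRRRRRRgBBBBBBBBB
285 BgggggggggWWWWWWWgggRRRRRRggBBBBBBBB
303 [(205, (137, 133, 138)), (206, (136, 133, 137)), (207, (137, 133, 137)), (208, (137, 134, 139)), (209, (135, 132, 138)), (210, (135, 132, 137)), (211, (151, 147, 153)), (212, (232, 229, 232)), (213, (247, 247, 247)), (214, (247, 247, 247)), (215, (247, 247, 247)), (216, (247, 247, 247)), (217, (247, 247, 247)), (218, (246, 246, 246)), (219, (246, 246, 246)), (220, (246, 245, 246)), (221, (246, 245, 246)), (292, (247, 247, 247)), (293
[... 2220 characters left out ...]
(292, (163, 71, 72)), (293, (161, 70, 71)), (294, (161, 70, 72)), (295, (160, 74, 77)), (296, (147, 107, 112)), (297, (141, 129, 134)), (298, (141, 136, 141)), (299, (140, 136, 141)), (330, (138, 133, 136)), (331, (138, 132, 137)), (332, (137, 133, 136)), (333, (138, 133, 136)), (334, (139, 134, 138)), (335, (161, 155, 159)), (336, (229, 224, 228)), (337, (247, 246, 246)), (338, (247, 246, 247)), (339, (246, 245, 246)), (340, (183, 165, 132)), (341, (156, 133, 63)), (342, (156, 133, 61)), (343, (156, 133, 61)), (344, (155, 133, 60)), (345, (157, 133, 61)), (346, (156, 133, 57)), (347, (157, 133, 58)), (348, (157, 133, 58)), (349, (157, 134, 55)), (350, (158, 133, 53)), (351, (182, 153, 50))]
```

```bash
python3 - <<'E'
from h import *; import json
im=cv2.imread("pics/bin1.png")[:,:,::-1].astype(float); m=json.load(open("pics/bin1.json"))
def cross(p,lv,c0):  # first falling crossing
    for i in range(len(p)-1):
        if (p[i]-lv)*(p[i+1]-lv)<=0 and p[i]!=p[i+1]: return c0+i+(p[i]-lv)/(p[i]-p[i+1])
L,B,F=[],[],[]
for r in range(222,300,3):
    g=im[r,:,1]
    F.append(onz(m,cross(g[294:304],223,294),r,.087,True))
    L.append(onz(m,cross(g[302:312],195,302),r,.087,True))
    d=im[r,:,2]-im[r,:,0]; B.append(onz(m,cross(d[308:322],50,308),r,.095,True))
for n,P in(("front",F),("lip",L),("wall",B)):
    P=np.array(P)[:,:2]; vx,vy,x,y=cv2.fitLine(P.astype(np.float32),cv2.DIST_HUBER,0,.001,.001).ravel()
    if vy<0: vx,vy=-vx,-vy
    print(n,"yaw",np.degrees(np.arctan2(-vx,vy)).round(2),"x at y=.23",(x+vx/vy*(.23-y)).round(4))
k=(im.min(2)>200); print([ (c,np.where(k[200:320,c])[0][[0,-1]]+200) for c in range(300,312)])
for c,r,z in((306,211.5,.087),(306,302,.087),(312,217.2,.056),(312,296,.056),(318,195.5,.095),(470,212,.095),(320,325,.095)): print((c,r),onz(m,c,r,z,True).round(4))
E
```

```text
front yaw 14.08 x at y=.23 0.48
lip yaw 14.14 x at y=.23 0.4859
wall yaw 14.18 x at y=.23 0.4951
[(300, array([212, 293])), (301, array([212, 305])), (302, array([212, 317])), (303, array([212, 319])), (304, array([212, 319])), (305, array([212, 319])), (306, array([212, 319])), (307, array([212, 319])), (308, array([212, 319])), (309, array([212, 319])), (310, array([212, 319])), (311, array([212, 319]))]
(306, 211.5) [0.486  0.2362 0.087 ]
(306, 302) [0.5027 0.1577 0.087 ]
(312, 217.2) [0.4927 0.2247 0.056 ]
(312, 296) [0.5092 0.1492 0.056 ]
(318, 195.5) [0.4922 0.2525 0.095 ]
(470, 212) [0.6154 0.2683 0.095 ]
(320, 325) [0.5186 0.1423 0.095 ]
```

Gap lip–wall is 8.9 mm (expected 9), yaw 14.1°, mouth about (0.501, 0.188, 0.087). Next the stand.

>>> play_rows(plan=[0,0,10,-0.06,-0.017,0,1,0,0,20,-0.12,-0.034,0,1,0,0,32,-0.437,-0.125,0,1,0,0,32,-0.437,-0.125,0,1,0,0,32,-0.437,-0.125,0,1,0,0,32,-0.437,-0.125,0,1,0,0,32,-0.437,-0.125,0,1,0,0,32,-0.437,-0.125,0,1,0,0,32,-0.437,-0.125,0,1,0,0,32,-0.437,-0.125,0,1,0,0,32,-0.437,-0.125,0,1,0,0,32,-0.437,-0.125,0,1])

```text
clock: 3.2
position: [0.4733, -0.2233, 0.25]
ee_rot: [0.815, 0.579, 0.0, -0.0]
ft_force: [1.1, -0.3, 0.1]
grip_width: 0.998
grasp_force: 0.0
```

```bash
python3 snap.py hold1; python3 - <<'E'
import cv2
im=cv2.imread("pics/hold1.png"); cv2.imwrite("pics/hold1c.png",cv2.resize(im[180:330,220:420],(800,600),interpolation=3))
E
```

```text
[ 0.4733 -0.2233  0.25  ] [[0.33, 0.944, 0.0], [0.944, -0.33, 0.0], [0.0, 0.0, -1.0]] [-0.36  0.11  0.77  1.76 -0.08  1.3   0.1 ] 3.2 [ 1.14 -0.31  0.15]
```

View pics/hold1c.png

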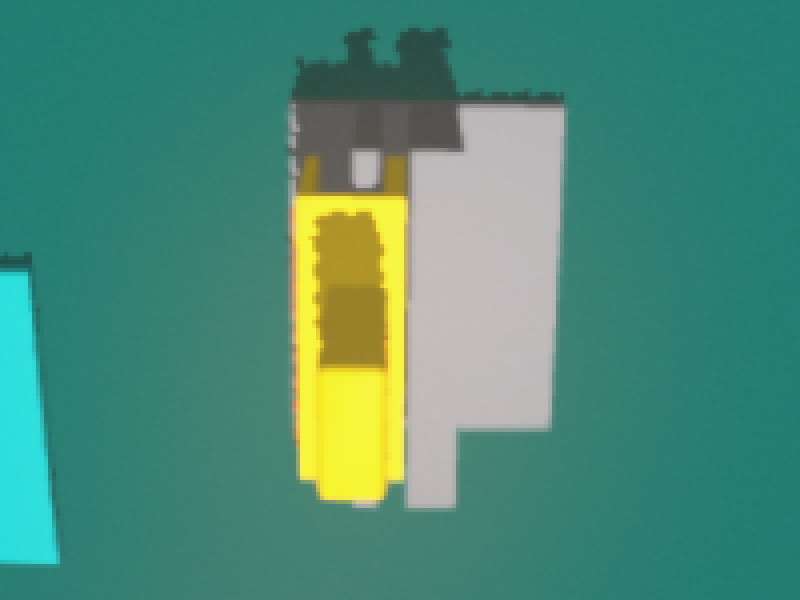

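The crop shows the holder seated in the grey stand: tab top at crop (318–388, 368–498), i.e. image cols 299.5–317, rows 272–304.5. The flange is at crop (297–407, 195–480).

```bash
python3 - <<'E'
from h import *; import json
m=json.load(open("pics/hold1.json")); p=np.array(m["pos"]); R=Ro.from_quat(m["q"]).as_matrix()
W=lambda c,r,z:onz(m,219.6+c/4,179.6+r/4,z,True)
tab=[W(c,r,.106) for c,r in((318,368),(388,368),(386,498),(320,498))]
fl=[W(c,r,.056) for c,r in((297,195),(407,195),(404,482),(300,482))]
for n,q in(("tab",tab),("fl",fl)):
    q=np.array(q); print(n,q.round(4).tolist(),"size",np.linalg.norm(q[1]-q[0]).round(4),np.linalg.norm(q[2]-q[1]).round(4),np.linalg.norm(q[2]-q[3]).round(4),"c",q.mean(0).round(4),"yaws",[np.degrees(np.arctan2(-(a-b)[0],(a-b)[1])).round(1) for a,b in((q[1],q[2]),(q[0],q[3]))])
# vertical yaw/edges in flange from mask: yellow left/right edges
im=cv2.imread("pics/hold1.png")[:,:,::-1].copy()
k=cv2.inRange(cv2.cvtColor(im,cv2.COLOR_RGB2HSV),(20,100,60),(35,255,255))
E=[(r,np.where(k[r,280:335])[0][[0,-1]]+280) for r in range(232,298,4)]
for s in(0,1):
    P=np.array([onz(m,e[s]+(0.5 if s else -0.5),r,.056,True)[:2] for r,e in E],np.float32); vx,vy,_,_=cv2.fitLine(P,cv2.DIST_HUBER,0,.001,.001).ravel(); print("edge yaw",np.degrees(np.arctan(-vx/vy)))
c=np.array(tab).mean(0); c[2]=.086; print("tool yaw",np.degrees(np.arctan2(R[1,1],R[0,1])),"shift tool",(R.T@(c-p)).round(4))
T=viewer.camera_model("top"); print(onz(T,399.1,258.1,.1).round(4), "tab proj in scene",proj(viewer.camera_model("scene"),np.r_[c[:2],.106]).round(1))
E
```

```text
tab [[0.4464, -0.2508, 0.106], [0.4593, -0.2553, 0.106], [0.4493, -0.2823, 0.106], [0.4367, -0.2779, 0.106]] size 0.0137 0.0287 0.0134 c [ 0.4479 -0.2666  0.106 ] yaws [np.float64(-20.3), np.float64(-19.7)]
fl [[0.4466, -0.229, 0.056], [0.4697, -0.2372, 0.056], [0.4455, -0.3044, 0.056], [0.4219, -0.2962, 0.056]] size 0.0245 0.0714 0.0249 c [ 0.4459 -0.2667  0.056 ] yaws [np.float64(-19.8), np.float64(-20.1)]
edge yaw -20.666872
edge yaw -20.322336
tool yaw -19.263713743319762 shift tool [-0.0493 -0.0097  0.164 ]
[ 0.449  -0.2444  0.1   ] tab proj in scene [207.7 230.4]
```

Sizes match (14×29 tab, 25×71 flange). Descend and grip.

>>> play_rows(plan=[0,0,0.8,-0.0493,-0.0097,0.05,1,0,0,0.8,-0.0493,-0.0097,0.1,1,0,0,0.8,-0.0493,-0.0097,0.1,1,0,0,0.8,-0.0493,-0.0097,0.13,1,0,0,0.8,-0.0493,-0.0097,0.15,1,0,0,0.8,-0.0493,-0.0097,0.164,1,0,0,0.8,-0.0493,-0.0097,0.164,0.5,0,0,0.8,-0.0493,-0.0097,0.164,0.3,0,0,0.8,-0.0493,-0.0097,0.164,0.3,0,0,0.8,-0.0493,-0.0097,0.164,0.3,0,0,0.8,-0.0493,-0.0097,0.164,0.3], squeeze=60)

```text
clock: 4.62
position: [0.4475, -0.2675, 0.0861]
ee_rot: [0.82, 0.572, 0.0, 0.0]
ft_force: [-0.2, -0.1, 0.3]
grip_width: 0.302
grasp_force: 0.0
```

```bash
python3 snap.py hold2; python3 - <<'E'
import cv2
im=cv2.imread("pics/hold2.png"); cv2.imwrite("pics/hold2c.png",im[240:480,120:520])
E
```

```text
[ 0.4475 -0.2675  0.0861] [[0.345, 0.939, 0.0], [0.939, -0.345, 0.0], [0.0, 0.0, -1.0]] [-0.21  0.33  0.76  1.95 -0.28  0.97  0.34] 4.625 [-0.24 -0.08  0.28]
```

View pics/hold2c.png

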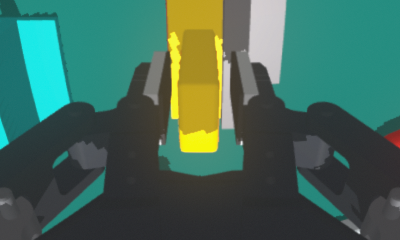

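The tab (crop 178–220) is centred between the pads (about 165 and 233). Close.

>>> play_rows(plan=[0,0,0,0,0,0,0.2,0,0,0,0,0,0,0,0,0,0,0,0,0,0,0,0,0,0,0,0,0,0,0,0,0,0,0,0,0,0,0,0,0,0,0], squeeze=60)

```text
clock: 5.42
position: [0.4475, -0.2675, 0.086]
ee_rot: [0.82, 0.572, 0.0, 0.0]
ft_force: [-1.0, 0.3, 1.1]
grip_width: 0.158
grasp_force: 58.4
```

>>> play_rows(plan=[0,0,0,0,0,-0.01,0,0,0,0,0,0,-0.03,0,0,0,0,0,0,-0.055,0,0,0,0,0,0,-0.09,0,0,0,0,0,0,-0.13,0,0,0,0,0,0,-0.164,0,0,0,0,0,0,-0.164,0,0,0,0,0,0,-0.164,0])

```text
clock: 6.42
position: [0.4472, -0.2673, 0.2496]
ee_rot: [0.82, 0.573, -0.0, -0.0]
ft_force: [-0.3, -2.1, -0.7]
grip_width: 0.153
grasp_force: 58.4
```

```bash
python3 snap.py hold3; python3 - <<'E'
from h import *
o=status.get_obs(); p=o["position"]; R=Ro.from_quat(o["ee_rot"]).as_matrix()
th=np.radians(14.1); x=np.array([np.cos(th),np.sin(th),0])
mouth=np.array([.5009,.1884,.087]); tgt=mouth-.008*x+[0,0,.034]
print(o["grip_width"],o["grasp_force"],"tgt",tgt.round(4)); yaw=np.degrees(np.arctan2(R[1,1],R[0,1]))
print("turn about tool z",-(14.1-yaw),"shift to 60 above mouth+tongue", (R.T@(tgt+[0,0,.06]-p)).round(4))
E
```

```text
[ 0.4472 -0.2673  0.2496] [[0.344, 0.939, -0.0], [0.939, -0.344, 0.001], [0.0, -0.001, -1.0]] [-0.31  0.11  0.83  1.77 -0.08  1.3   0.18] 6.425 [-0.3  -2.1  -0.71]
0.15272318595662782 58.43421936035156 tgt [0.4931 0.1865 0.121 ]
turn about tool z -34.25555235325609 shift to 60 above mouth+tongue [ 0.4418 -0.113   0.0684]
```

>>> play_rows(plan=[0,0,-8,0.04,-0.01,0,0,0,0,-16,0.09,-0.023,0,0,0,0,-25,0.15,-0.038,0,0,0,0,-34.2,0.21,-0.054,0,0,0,0,-34.2,0.27,-0.069,0,0,0,0,-34.2,0.33,-0.084,0,0,0,0,-34.2,0.38,-0.097,0,0,0,0,-34.2,0.42,-0.107,0,0,0,0,-34.2,0.442,-0.113,0,0,0,0,-34.2,0.442,-0.113,0,0,0,0,-34.2,0.442,-0.113,0.03,0,0,0,-34.2,0.442,-0.113,0.05,0,0,0,-34.2,0.442,-0.113,0.068,0,0,0,-34.2,0.442,-0.113,0.068,0,0,0,-34.2,0.442,-0.113,0.068,0,0,0,-34.2,0.442,-0.113,0.068,0])

```text
clock: 8.48
position: [0.4942, 0.1864, 0.1829]
ee_rot: [0.615, 0.788, 0.001, 0.0]
ft_force: [0.3, -0.4, -0.8]
grip_width: 0.16
grasp_force: 58.5
```

```bash
python3 snap.py pre1; python3 - <<'E'
import cv2
im=cv2.imread("pics/pre1.png"); cv2.imwrite("pics/pre1c.png",cv2.resize(im[200:400,200:440],(720,600),interpolation=3))
E
```

```text
[0.4942 0.1864 0.1829] [[-0.243, 0.97, 0.001], [0.97, 0.243, 0.001], [0.0, 0.001, -1.0]] [-0.79  0.17  0.37  1.82 -0.07  1.16 -0.14] 8.475 [ 0.33 -0.41 -0.84]
```

View pics/pre1c.png

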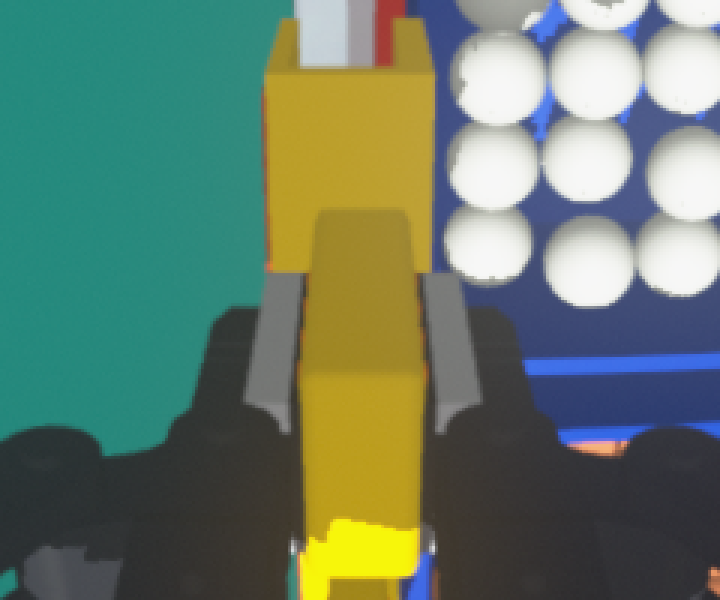

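The close view shows the holder square in the grip, label left. Lip at crop cols 300–348, channel with red 375–405, tongue end at cols 393–433 above it. I'll remeasure the channel and check the tongue from this pose.

```bash
python3 - <<'E'
from h import *; import json
im=cv2.imread("pics/pre1.png")[:,:,::-1].astype(int); m=json.load(open("pics/pre1.json"))
def lab(x): return 'R' if x[0]>120 and x[1]<110 else 'Y' if x[2]<80 and x[0]>120 else 'B' if x[2]>x[0]+40 else 'W' if x.min()>195 else 'g'
for r in range(150,224,5): print(r,''.join(lab(x) for x in im[r,290:350]))
print([tuple(x.tolist()) for x in im[190,296:340]])
# predicted points of held holder
p=np.array(m["pos"]); R=Ro.from_quat(m["q"]).as_matrix(); hx=R[:,1]; hy=R[:,0]; O=p+.008*hx+[0,0,-.034]
P=lambda x,y,z:proj(m,O+x*hx+y*hy+np.array([0,0,z]),True).round(1)
print("tongue top -2.5,2.5",P(-.0025,.035,0),P(.0025,.035,0),"foot",P(-.0015,.035,-.04),P(.0015,.035,-.04),"label",P(-.022,.035,.004),P(-.019,.035,-.032), "fl back",P(.0025,.035,.004))
E
```

```text
150 BBBBBBBggggggggggggggggggggggggggggggggggggggggggggggggggggg
155 BBBBBBBgggWWWWWWWggggggggggggggggggggggggggggggggggggggggggg
160 BBBBBBBgggWWWWWWWWWWWWWWWWWggggggggggggggggggBBBBBBBBBBBBBBB
165 BBBBBBBgggWWWWWWWWWWWWWWWggggggggggggggggggggggBBBBBBBBBBBBB
170 BBBBBBBgggWWWWWWWWWWWWWWWggggggggggggggggggggggggBBBBBBBBBBB
175 BBBBBBBgggWWWWWWWWWWWWWWWgggggggggggggggggggggggggBBBBBBBBBB
180 BBBBBBBBggWWWWWWWWWWWWWWWggggggggggRRRRRRRRRRgBBBBBBBBBBBBBB
185 BBBBBBBBggWWWWWWWWWWWWWWWggggggggggRRRRRRRRRRgBBBBBBBBBBBBBB
190 BBBBBBBBggWWWWWWWWWWWWWWWggggggggggRRRRRRRRRRgBBBBBBBBBBBBBB
195 BBBBBBBBggWWWWWWWWWWWWWWWggggggggggRRRRRRRRRRgBBBBBBBBBBBBBB
200 BBBBBBBBggWWWWWWWWWWWWWWWggggggggggRRRRRRRRRRgBBBBBBBBBBBBBB
205 BBBBBBBBgggWWWWWWWWWWWWWWggggggggggRRRRRRRRRRgggggBBBBBBBBBB
210 BBgYYYYYYggWWWWWWWWWWWWWWggggggggggRRRRRRYYYYYYYYYYgBBBBBBBB
215 ggYYYYYYYggWWWWWWWWWWWWggggggggggggRRRRRRYYYYYYYYYYYYgBBBBBB
220 YYYYYYYYYggWWWWWWWWWWWWggggggggggggRRRRRRYYYYYYYYYYYYYgBBBBB
[(51, 138, 126), (84, 132, 127), (162, 177, 181), (191, 202, 209), (198, 208, 215), (199, 209, 215), (200, 209, 216), (200, 210, 216), (199, 210, 215), (199, 209, 215), (198, 209, 214), (197, 207, 214), (197, 206, 213), (197, 206, 213), (198, 206, 214), (198, 207, 214), (197, 206, 214), (198, 207, 214), (197, 205, 213), (181, 185, 192), (163, 159, 164), (160, 155, 160), (160, 155, 159), (161, 156, 160), (161, 156, 160), (161, 156, 161), (161, 156, 160), (160, 153, 159), (154, 135, 137), (155, 92, 93), (160, 60, 57), (163, 56, 52), (164, 57, 54), (163, 56, 53), (163, 57, 54), (163, 57, 53), (164, 58, 55), (162, 57, 54), (153, 59, 64), (95, 77, 109), (58, 69, 107), (49, 63, 104), (49, 63, 105), (49, 66, 115)]
tongue top -2.5,2.5 [332.1 222.1] [343.4 222.1] foot [331.6 202.7] [337.1 202.8] label [287.  224.6] [298.6 206. ] fl back [344.  224.6]
```

```bash
python3 - <<'E'
from h import *; import json
im=cv2.imread("pics/pre1.png")[:,:,::-1].astype(float); m=json.load(open("pics/pre1.json"))
p=np.array(m["pos"]); R=Ro.from_quat(m["q"]).as_matrix(); hx=R[:,1]; hy=R[:,0]; O=p+.008*hx+[0,0,-.034]
def cr(a,lv,c0):
    i=np.where((a[:-1]-lv)*(a[1:]-lv)<=0)[0][0]; return c0+i+(a[i]-lv)/(a[i]-a[i+1])
for r in range(181,205,4):
    f=cr(im[r,310:320,1],182,310); l=cr(im[r,320:330,1],110,320); w=cr(im[r,330:340,0],110,330)
    out=[]
    for c,z in((f,.087),(l,.087),(w,.095)):
        d=onz(m,c,r,z,True)-O; out.append((c.round(1),(1000*(d@hx)).round(2),(1000*(d@hy)).round(1)))
    print(r,out)
print(O.round(4), 1000*(onz(m,320,178,.087,True)-O)@hy, 1000*(onz(m,320,159.5,.087,True)-O)@hy)
E
```

```text
181 [(np.float64(315.2), np.float64(-10.75), np.float64(43.5)), (np.float64(324.6), np.float64(-5.16), np.float64(43.5)), (np.float64(334.6), np.float64(0.53), np.float64(44.8))]
185 [(np.float64(315.1), np.float64(-10.8), np.float64(41.1)), (np.float64(324.6), np.float64(-5.13), np.float64(41.1)), (np.float64(334.7), np.float64(0.57), np.float64(42.4))]
189 [(np.float64(315.1), np.float64(-10.81), np.float64(38.6)), (np.float64(324.6), np.float64(-5.13), np.float64(38.6)), (np.float64(334.7), np.float64(0.63), np.float64(40.1))]
193 [(np.float64(315.1), np.float64(-10.8), np.float64(36.2)), (np.float64(324.6), np.float64(-5.13), np.float64(36.2)), (np.float64(334.7), np.float64(0.65), np.float64(37.7))]
197 [(np.float64(315.2), np.float64(-10.79), np.float64(33.8)), (np.float64(324.6), np.float64(-5.11), np.float64(33.7)), (np.float64(334.8), np.float64(0.68), np.float64(35.4))]
201 [(np.float64(315.2), np.float64(-10.79), np.float64(31.3)), (np.float64(324.6), np.float64(-5.1), np.float64(31.3)), (np.float64(334.7), np.float64(0.64), np.float64(33.0))]
[0.5019 0.1884 0.1489] 45.318235890286815 56.41568282207822
```

>>> play_rows(plan=[0,0,0,0,-0.0009,0.002,0,0,0,0,0,-0.0009,0.008,0,0,0,0,0,-0.0009,0.014,0,0,0,0,0,-0.0009,0.02,0,0,0,0,0,-0.0009,0.025,0,0,0,0,0,-0.0009,0.03,0,0,0,0,0,-0.0009,0.03,0,0,0,0,0,-0.0009,0.03,0])

```text
clock: 9.52
position: [0.4929, 0.1861, 0.1522]
ee_rot: [0.615, 0.788, 0.0, 0.0]
ft_force: [-0.9, 0.3, -0.5]
grip_width: 0.154
grasp_force: 58.5
```

```bash
python3 snap.py ins1; python3 - <<'E'
import cv2
im=cv2.imread("pics/ins1.png"); cv2.imwrite("pics/ins1c.png",cv2.resize(im[140:290,240:400],(640,600),interpolation=3))
E
```

```text
[0.4929 0.1861 0.1522] [[-0.243, 0.97, 0.0], [0.97, 0.243, 0.0], [0.0, 0.0, -1.0]] [-0.78  0.2   0.37  1.86 -0.08  1.1  -0.13] 9.525 [-0.9   0.25 -0.51]
```

View pics/ins1c.png

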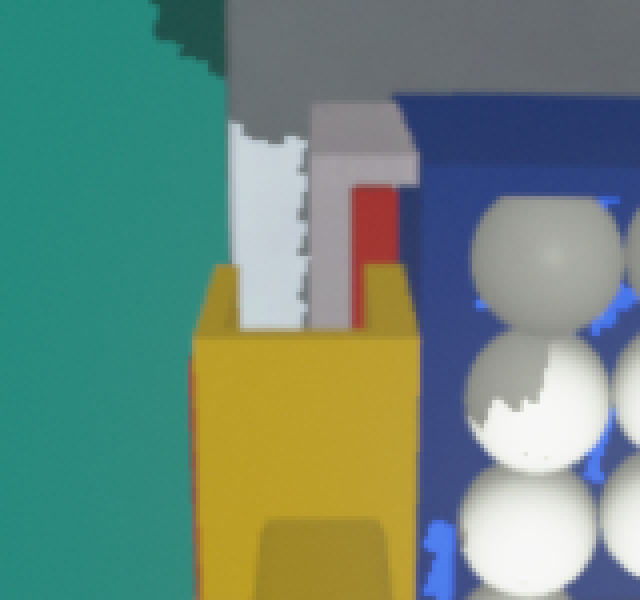

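The foot is now inside the channel: tongue at crop cols 362–405, between the lip's back at 352 and the wall at about 418, with no side force. Continue to just above the strip.

>>> play_rows(plan=[0,0,0,0,0,0.005,0,0,0,0,0,0,0.01,0,0,0,0,0,0,0.014,0,0,0,0,0,0,0.018,0,0,0,0,0,0,0.02,0,0,0,0,0,0,0.02,0])

```text
clock: 10.32
position: [0.4928, 0.1861, 0.1319]
ee_rot: [0.615, 0.788, -0.0, -0.0]
ft_force: [0.6, 0.3, -0.8]
grip_width: 0.156
grasp_force: 58.5
```

>>> play_rows(plan=[0,0,0,0,0,0.002,0,0,0,0,0,0,0.004,0,0,0,0,0,0,0.006,0,0,0,0,0,0,0.006,0,0,0,0,0,0,0.006,0])

```text
clock: 10.95
position: [0.493, 0.1862, 0.1262]
ee_rot: [0.615, 0.788, 0.0, 0.0]
ft_force: [-0.6, -0.4, 5.2]
grip_width: 0.156
grasp_force: 59.2
```

Spring contact is as expected (about 5 N). Press on in small steps.

>>> play_rows(plan=[0,0,0,0,0,0.001,0,0,0,0,0,0,0.002,0,0,0,0,0,0,0.003,0,0,0,0,0,0,0.004,0,0,0,0,0,0,0.004,0,0,0,0,0,0,0.004,0])

```text
clock: 11.7
position: [0.493, 0.1862, 0.1223]
ee_rot: [0.615, 0.788, 0.0, 0.0]
ft_force: [-1.1, -0.7, 7.3]
grip_width: 0.156
grasp_force: 59.5
```

>>> play_rows(plan=[0,0,0,0,0,0.0005,0,0,0,0,0,0,0.001,0,0,0,0,0,0,0.001,0,0,0,0,0,0,0.001,0])

```text
clock: 12.2
position: [0.493, 0.1862, 0.1213]
ee_rot: [0.615, 0.788, 0.0, 0.0]
ft_force: [-1.4, -0.7, 6.9]
grip_width: 0.155
grasp_force: 59.5
```

>>> play_rows(plan=[0,0,0,0,0,0.0005,0,0,0,0,0,0,0.001,0,0,0,0,0,0,0.001,0,0,0,0,0,0,0.001,0])

```text
clock: 12.7
position: [0.4931, 0.1862, 0.121]
ee_rot: [0.615, 0.788, 0.0, -0.0]
ft_force: [-4.5, -1.9, 14.5]
grip_width: 0.155
grasp_force: 60.6
```

Position has stopped at the home height (0.121) with force rising sharply, so the flange is on the lip. A slight extra press for margin, then check.

>>> play_rows(plan=[0,0,0,0,0,0.0004,0,0,0,0,0,0,0.0004,0,0,0,0,0,0,0.0004,0])

```text
clock: 13.08
position: [0.4931, 0.1862, 0.1209]
ee_rot: [0.615, 0.788, 0.0, -0.0]
ft_force: [-6.5, -2.8, 19.5]
grip_width: 0.157
grasp_force: 61.4
```

```bash
python3 snap.py fin; python3 - <<'E'
import cv2
im=cv2.imread("pics/fin.png"); cv2.imwrite("pics/finc.png",cv2.resize(im[140:340,220:420],(600,600),interpolation=3))
E
```

```text
[0.4931 0.1862 0.1209] [[-0.243, 0.97, 0.0], [0.97, 0.243, 0.001], [0.001, 0.001, -1.0]] [-0.77  0.24  0.37  1.89 -0.1   1.03 -0.12] 13.075 [-6.48 -2.81 19.51]
```

View pics/finc.png

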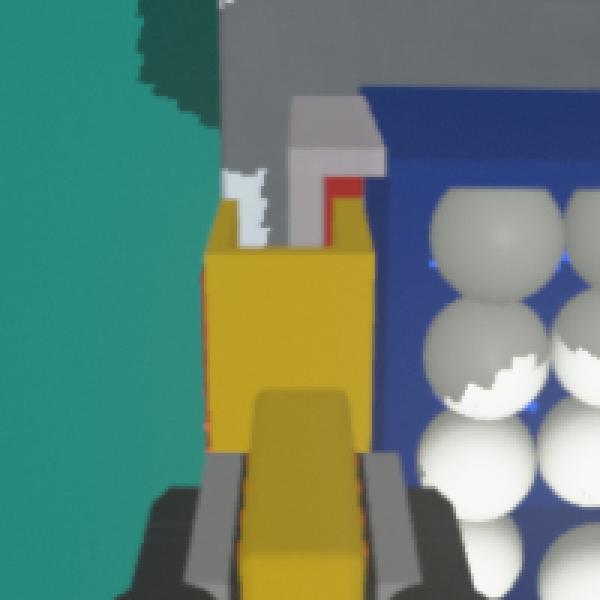

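The final view shows the flange sitting across the lip at crop row 248 (cols 205–375), the tongue inside the channel with the red strip under it, and the tab still gripped. Height and force both indicate the hard stop.

```bash
python3 -c "
from workcell import manip,status
o=status.get_obs(); print(o['position'].round(4),o['ft_force'].round(1)); print(manip.hand_in())"
```

```text
[0.4931 0.1862 0.1209] [-6.  -2.8 18.7]
the job is handed in; nothing more can be done
None
```

I handed the job in with the spare holder pushed down behind the white-ball bin's lip and still gripped and pressed there at about 19 N. Its height and a sharp rise in force both indicate the flange is down on the lip.

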